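# Putting away the last jars of the cherry batch

### The job

Three full jars of today's cherries are still standing about on the table: put each one upright into the green tray that holds jars of its own shape. In the tray of low jars no gap is wide enough, so slide the jars there along their row first to make room. It is glass: set every jar down gently on its tray's floor without dropping or knocking any over, and the jars already in the trays must end up still standing in their own trays.

Things in the scene. Friction and masses are not known exactly. Their poses are not given: they have to be found in the camera images.
- tall_jar: Tall slim round glass jar of cherries with a white screw lid: 140 mm high, body 52 mm across up to 114 mm height, then a shoulder and the 48 mm lid; about 0.36 kg. Stands loose on the table, between the robot and the trays; to be put away. Origin at the centre of its underside, z up.
- hex_jar: Six-sided glass jar of cherries, round white lid: 90 mm high, body 54 mm over flats and 62 mm over corners up to 66 mm height, then the 48 mm lid; 0.28 kg. Flats face 30, 90, 150, 210, 270 and 330 degrees from its own x. Loose on the table on the robot's side of the trays; to be put away. Origin at the centre of its underside, z up.
- low_jar: Low round glass jar of cherries with a white screw lid: 64 mm high, 56 mm across up to 40 mm height, 54 mm above that (the lid); about 0.20 kg. Stands loose on the table, between the robot and the trays; to be put away. Origin at the centre of its underside, z up.
- tray_tall: Green wooden tray, open on top, fixed: inside 156 mm long (own y) x 76 mm wide (own x), walls and floor 6 mm thick, walls 22 mm high from the table. Origin centred on its underside, z up; floor top 6 mm above it. The tray of the tall jars: holds one already, towards its -y end, and has room for a second beside it.
- tray_hex: Green wooden tray, open on top, fixed: inside 156 mm long (own y) x 76 mm wide (own x), walls and floor 6 mm thick, walls 22 mm high from the table. Origin centred on its underside, z up; floor top 6 mm above it. The tray of the six-sided jars: holds one already, towards its +y end, and has room for a second beside it.
- tray_low: Green wooden tray, open on top, fixed: inside 220 mm long (own y) x 76 mm wide (own x), walls and floor 6 mm thick, walls 22 mm high from the table. Origin centred on its underside, z up; floor top 6 mm above it. The longest tray, for low jars: room for a row of three; two stand in it, spread so that no gap (25 to 50 mm) takes a third until one is slid along.
- tall_in_tray: The jar already in the tall jars' tray, the same as tall_jar, loose. Origin at the centre of its underside, z up.
- hex_in_tray: The jar already in the six-sided jars' tray, the same as hex_jar, loose, two flats facing about along the tray's x. Origin at the centre of its underside, z up.
- low_in_tray_a: One of the two jars already in the low jars' tray (the one towards the tray's +y), the same as low_jar, loose. Origin at the centre of its underside, z up.
- low_in_tray_b: The other jar already in the low jars' tray (towards the tray's -y), the same as low_jar, loose. Origin at the centre of its underside, z up.

How it is judged:
By the outcome, as a careful person would: the job done as asked, in the order asked, and still so for the second after the job is handed in, with the robot touching nothing.
It also fails if it takes over 102 s, if anything falls off the work surface, if the arm or the gripper's body presses on something with over 40 N, if the wrist force passes 120 N, or if a joint passes its speed limit or range.

### The arm

A 6-joint arm with a two-finger parallel gripper is mounted at the origin on the work surface. World frame = base frame: x ahead of the robot, y to its left, z up, the work surface at z = 0. Lengths are in m, angles in rad, forces in N, time in s.
With the tool pointing down it reaches from about 0.25 to 0.775 m from the base axis. Payload 4 kg.
Tool frame: the origin (TCP) lies at the very end of the fingers, on their centre line; the grasp point (between the pads) lies 19 mm behind it (robot.pinch_z is the distance from the TCP to the grasp point, in m); z points along the fingers, y is the line along which they close (so a half turn about z gives the same grasp; the last joint's range is limited). The gripper opens to 94 mm and grips with 3 to 60 N. Pads are 16 mm wide; open, the fingers measure 119 mm over their backs; the gripper's body (75 mm by 177 mm) begins 78 mm behind the grasp point.
Start: joints at [1.096, 0.087, 1.371, -0, 1.684, -0.103], TCP at [0.2, 0.512, 0.183] pointing down, gripper open.
Joint ranges: [-3.1, 3.1], [-0.76, 2.03], [0.27, 2.55], [-1.08, 4.22], [0.17, 2.65], [-2.57, 2.57]. Speed limits (rad/s): [2.79, 2.79, 3.14, 3.14, 3.14, 3.14].

### API

Orientations are given as [roll, pitch, yaw] about the fixed x, y, z axes, in that order (R = Rz(yaw) Ry(pitch) Rx(roll)).
In Python, from bench import robot gives the robot as it stands.
- The arm moves only by the tool arm_command, never from a script. Its argument "targets" is one flat list of numbers, 7 for each row, row after row: the turn, a rotation vector about the tool's x, y, z in degrees, then the shift along the tool's x, y, z in mm, then the closure, from -1 (fully open) to 1 (shut). In form: [ax, ay, az, x, y, z, hand, ax, ay, az, x, y, z, hand, ...]. A call has 1 to 20 rows; each row is the pose to reach, as a shift and turn from the pose commanded when the call began, along the tool's axes at that moment; what a row does not reach only later rows make up. A row lasts 1/10 s, in which the tool goes at most 50 mm and 8.59 degrees, less where a joint would pass 70% of its speed; a pose out of reach is approached as far as the arm can. A call with a gripper value outside its range is refused whole. The fingers move at their own pace and stop on an object; the grip force is fixed at half the most. Time passes only in rows, so rows that repeat a pose let the fingers close. It gives the time, the measured TCP pose, the force, the opening and the grip force at its end, in the units of the state.
- robot.get_obs(): the state, without advancing time (a new reading comes with each control period).
- robot.snapshot(name): name is "scene" or "top" or "wrist"; returns a dict with "color" (420x560x3 uint8, red, green, blue), "range_z" (420x560 float32, m along the optical axis (not along the pixel's ray), 0 where there is no reading), "fx", "fy", "cx", "cy" (pixels), "T" (4x4, takes a point from camera to world coordinates); the wrist camera has in their place "T_tool_cam" (4x4, takes a point from camera to tool coordinates, whose origin is the TCP and whose axes are the flange's). Camera axes: x right, y down, z forward; pixel columns grow to the right and rows downward; lengths in m; the calibration is good to about 2 mm. The wrist camera is an equidistant fisheye: a pixel r from the principal point sees the ray r / f radians off the axis. A picture is of the moment at which its call begins: read the wrist's pose just before it.
- robot.close_job(): hands the job in; it is judged then, once.
The state is a dict: "time": time; "joint_positions": joint angles; "qvel": joint speeds; "joint_torque": joint torques, N m; "tool_pos": TCP position; "ee_rot": TCP orientation; "wrist_force": force on the tool from outside, world axes, zero at the start; "wrist_torque": the same for the moment, N m; "width": finger opening in m; "finger_force": force on a finger pad.
Only numpy, scipy, OpenCV 4.12 (cv2) and the standard library are available. Lean on these libraries where they do the work, as an engineer would, in place of code of your own. Each camera call takes 0.05 s, during which the arm holds its last target. There are 200 camera calls.

## Working session

There is one attempt and no reset: what is moved stays moved. The work goes in short steps, Python scripts to look and compute and a tool call to move; the robot and the scene stay as the last step left them, time stands still between calls to the robot, and variables do not carry over. Pictures are saved under pics/ and viewed, at most 14 in all, crops included, and the job is handed in when it is done.

Besides the shell and the picture viewer there is one more tool, called after ">>>" in YAML: its name, and indented under it one key for each argument. arm_command: Moves the arm, as the interface text tells. Its arguments: {"type":"object","properties":{"targets":{"type":"array"}},"required":["targets"]}

```bash
ls; mkdir -p pics; python3 - <<'E'
from bench import robot
import cv2,numpy as np
o=robot.get_obs();print(o)
for n in("top","scene"):
    s=robot.snapshot(n);cv2.imwrite(f"pics/{n}0.png",s["color"][:,:,::-1]);np.savez(f"{n}0.npz",**s)
    print(n,s["fx"],s["cx"],s["cy"],s["T"])
E
```

```text
pics
{'time': 0.0, 'joint_positions': array([ 1.09591385e+00,  8.79866219e-02,  1.37224108e+00, -2.33085770e-05,
        1.68360619e+00, -1.03063766e-01]), 'qvel': array([ 0.00166309, -0.00031183, -0.00026881,  0.001672  , -0.0002373 ,
        0.00279341]), 'joint_torque': array([-4.35894333e-05, -3.40177310e+01, -3.02427328e+01,  7.18908501e-02,
        3.28500720e-02, -1.69117734e-04]), 'tool_pos': array([0.19953881, 0.51188345, 0.18149365]), 'ee_rot': array([-3.13936093e+00, -2.07538123e-04,  2.76977111e+00]), 'wrist_force': array([ 0.11558269,  0.39663826, -0.12375197]), 'wrist_torque': array([-0.01510054,  0.00710567, -0.00764388]), 'finger_force': 0.0, 'width': 0.09396151400186024}
top 493.13860499488874 284.14463439169805 201.77807366376862 [[-1.68994598e-02 -9.98559462e-01  5.09255182e-02  4.48781930e-01]
 [-9.99855771e-01  1.69634200e-02  8.23971360e-04 -1.86868499e-02]
 [-1.68665535e-03 -5.09042486e-02 -9.98702114e-01  1.15224322e+00]
 [ 0.00000000e+00  0.00000000e+00  0.00000000e+00  1.00000000e+00]]
scene 389.78969429691506 274.92325595359273 211.902997941396 [[-0.07924696  0.76284047 -0.64171204  1.05260605]
 [ 0.99684207  0.05736276 -0.05491259  0.05120168]
 [-0.00507917 -0.64403722 -0.7649773   0.69881142]
 [ 0.          0.          0.          1.        ]]
```

View pics/top0.png

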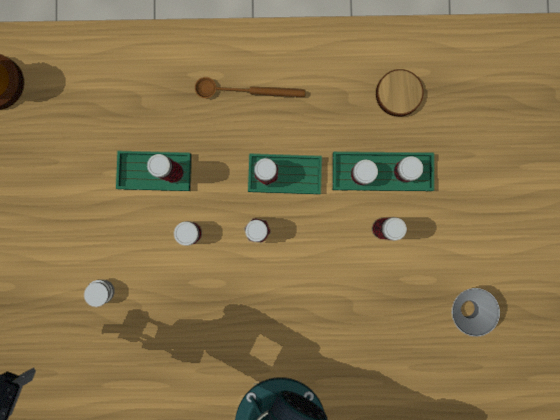

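View pics/scene0.png

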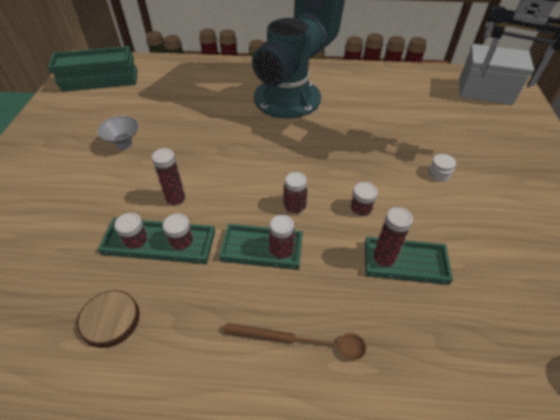

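The top view shows the trays: tall (116–191, 151–190), hex (249–321, 154–194) and low (333–434, 152–190). The loose jars are low at (187,233), hex at (257,231) and tall at (394,229). The white jar at (98,293) is a distractor.

```bash
cat > h.py <<'E'
import numpy as np,cv2
def cloud(s):
    z=s["range_z"].astype(float);v,u=np.mgrid[:z.shape[0],:z.shape[1]]
    p=np.stack([(u-s["cx"])*z/s["fx"],(v-s["cy"])*z/s["fy"],z],-1)
    w=p@s["T"][:3,:3].T+s["T"][:3,3];w[z==0]=np.nan;return w
E
python3 - <<'E'
from h import *
s=dict(np.load("top0.npz"));w=cloud(s);c=s["color"].astype(int)
print("table z",np.nanmedian(w[260:280,200:300,2]))
for n,(u,v) in dict(tallT=(160,166),hexT=(265,170),lowA=(365,172),lowB=(410,168),low=(187,233),hex=(257,231),tall=(394,229),dec=(98,293)).items():
    p=w[v-18:v+19,u-18:u+19].reshape(-1,3);q=c[v-18:v+19,u-18:u+19].reshape(-1,3)
    top=np.nanpercentile(w[v-4:v+5,u-4:u+5,2],50)
    m=(abs(p[:,2]-top)<.008)&(q.min(1)>110)
    xy=p[m][:,:2].astype(np.float32)
    (cx,cy),r=cv2.minEnclosingCircle(xy);print(n,top.round(3),m.sum(),xy.mean(0).round(4),np.round((cx,cy,2*r),4))
g=(c[...,1]>c[...,0]+25)&(c[...,1]>c[...,2])
for n,(a,b) in dict(tall=(105,205),hex=(235,327),low=(327,450)).items():
    m=g.copy();m[:,:a]=0;m[:,b:]=0;m[:140]=0;m[205:]=0
    m&=abs(w[...,2]-.022)<.009
    xy=w[m][:,:2].astype(np.float32);r=cv2.minAreaRect(xy);print(n,len(xy),r)
E
```

```text
table z 0.0002460924048359736
tallT 0.146 396 [0.5803 0.2391] [0.5804 0.2393 0.0463]
hexT 0.096 360 [0.5747 0.0218] [0.5752 0.0216 0.0468]
lowA 0.069 444 [ 0.5688 -0.1982] [ 0.569  -0.1986  0.0527]
lowB 0.07 454 [ 0.5743 -0.2977] [ 0.5742 -0.2982  0.0533]
low 0.063 432 [0.4393 0.2005] [0.4393 0.2011 0.0526]
hex 0.089 356 [0.4427 0.0436] [0.4432 0.0438 0.0469]
tall 0.14 408 [ 0.4421 -0.2434] [ 0.4426 -0.2437  0.0468]
dec 0.044 449 [0.3064 0.4058] [0.3079 0.4057 0.0576]
tall 575 ((0.5842252373695374, 0.283488392829895), (0.16916313767433167, 0.08712022006511688), 87.47010803222656)
hex 565 ((0.5720597505569458, -0.019584767520427704), (0.16670475900173187, 0.0872170701622963), 86.8849868774414)
low 770 ((0.5742985606193542, -0.2472052276134491), (0.23193681240081787, 0.08771132677793503), 88.37181091308594)
```

```bash
cat >> h.py <<'E'
from scipy.spatial.transform import Rotation as R
def tool(o): return R.from_euler("xyz",o["ee_rot"]).as_matrix(),np.array(o["tool_pos"])
def delta(o,xyz,yaw=90):
    M,p=tool(o);D=R.from_euler("xyz",[np.pi,0,np.radians(yaw)]).as_matrix()
    print("->",xyz,"turn",np.degrees(R.from_matrix(M.T@D).as_rotvec()).round(1),"shift mm",(M.T@(np.array(xyz)-p)*1e3).round(1))
def wcloud(robot):
    o=robot.get_obs();s=robot.snapshot("wrist");z=s["range_z"].astype(float);v,u=np.mgrid[:z.shape[0],:z.shape[1]]
    a=(u-s["cx"])/s["fx"];b=(v-s["cy"])/s["fy"];t=np.hypot(a,b)+1e-9;k=np.tan(np.minimum(t,1.5))/t
    p=np.stack([a*k*z,b*k*z,z],-1)@s["T_tool_cam"][:3,:3].T+s["T_tool_cam"][:3,3]
    M,q=tool(o);w=p@M.T+q;w[(z==0)|(t>1.4)]=np.nan;return o,s,w
def lid(w,c,xy,top,rad=.045):
    m=(np.hypot(w[...,0]-xy[0],w[...,1]-xy[1])<rad)&(abs(w[...,2]-top)<.006)&(c.min(-1)>90)
    p=w[m][:,:2].astype(np.float32)
    if len(p)<20: print("lid?",len(p));return
    (x,y),r=cv2.minEnclosingCircle(p);print("lid",len(p),"circle",np.round((x,y,2*r),4),"mean",p.mean(0).round(4),"z",np.median(w[m][:,2]).round(4))
E
python3 - <<'E'
from h import *
from bench import robot
delta(robot.get_obs(),[.38,-.23,.25])
E
```

```text
-> [0.38, -0.23, 0.25] turn [-0.1  0.1 68.7] shift mm [-437.7 -625.8  -67.2]
```

>>> arm_command:
  targets: [0,0,0,0,0,-68,-1,0,0,20,-80,-110,-68,-1,0,0,68.7,-438,-626,-68,-1,0,0,68.7,-438,-626,-68,-1,0,0,68.7,-438,-626,-68,-1,0,0,68.7,-438,-626,-68,-1,0,0,68.7,-438,-626,-68,-1,0,0,68.7,-438,-626,-68,-1,0,0,68.7,-438,-626,-68,-1,0,0,68.7,-438,-626,-68,-1,0,0,68.7,-438,-626,-68,-1,0,0,68.7,-438,-626,-68,-1,0,0,68.7,-438,-626,-68,-1,0,0,68.7,-438,-626,-68,-1,0,0,68.7,-438,-626,-68,-1,0,0,68.7,-438,-626,-68,-1,0,0,68.7,-438,-626,-68,-1,0,0,68.7,-438,-626,-68,-1,0,0,68.7,-438,-626,-68,-1]

```text
time: 2.0
tool_pos: [0.3802, -0.2288, 0.2504]
ee_rot: [-3.141, -0.001, 1.571]
wrist_force: [-0.0, 0.4, 0.8]
width: 0.0941
finger_force: 0.0
```

```bash
python3 - <<'E'
from h import *
from bench import robot
o,s,w=wcloud(robot);cv2.imwrite("pics/w1.png",s["color"][:,:,::-1]);print(o["time"],o["tool_pos"],o["ee_rot"],s["fx"])
print(s["T_tool_cam"].round(3))
for xy,t in (((.4426,-.2437),.14),((.569,-.1985),.07),((.574,-.298),.07)): lid(w,s["color"],xy,t)
delta(o,[.443,-.244,.25]);delta(o,[.443,-.244,.051])
E
```

```text
2.0 [ 0.38023237 -0.22884055  0.25040697] [-3.14093555e+00 -1.48772166e-03  1.57122694e+00] 325.19226210127806
[[-0.    -0.964 -0.265  0.077]
 [ 1.    -0.    -0.    -0.   ]
 [ 0.    -0.265  0.964 -0.202]
 [ 0.     0.     0.     1.   ]]
lid 1558 circle [ 0.4413 -0.2435  0.0471] mean [ 0.4408 -0.2426] z 0.1389
lid 1181 circle [ 0.5683 -0.1972  0.0542] mean [ 0.5667 -0.1974] z 0.0688
lid 1010 circle [ 0.5736 -0.2979  0.0537] mean [ 0.5723 -0.2965] z 0.0686
-> [0.443, -0.244, 0.25] turn [-0.  -0.1  0. ] shift mm [-15.2  62.8   0.3]
-> [0.443, -0.244, 0.051] turn [-0.  -0.1  0. ] shift mm [-15.5  62.9 199.3]
```

View pics/w1.png

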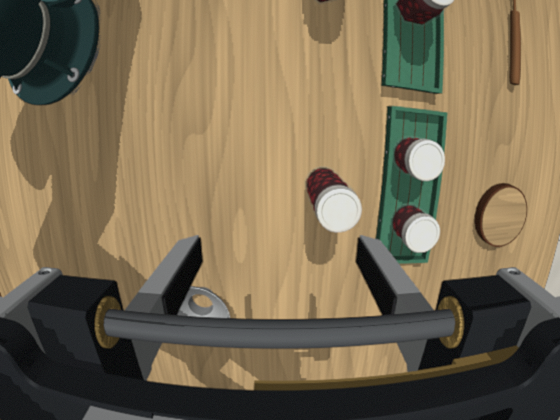

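The wrist view shows the tall jar's lid at (338,210), just ahead of the fingers. Both cameras agree on its position to within 1–2 mm, so I'll descend and grip.

>>> arm_command:
  targets: [0,0,0,-15,62,0,-1,0,0,0,-15,62,0,-1,0,0,0,-15,62,0,-1,0,0,0,-15,62,45,-1,0,0,0,-15,62,90,-1,0,0,0,-15,62,135,-1,0,0,0,-15,62,175,-1,0,0,0,-15,62,195,-1,0,0,0,-15,62,199,-1,0,0,0,-15,62,199,-1,0,0,0,-15,62,199,0.2,0,0,0,-15,62,199,0.2,0,0,0,-15,62,199,0.5,0,0,0,-15,62,199,0.7,0,0,0,-15,62,199,1,0,0,0,-15,62,199,1,0,0,0,-15,62,199,1,0,0,0,-15,62,199,1]

```text
time: 3.85
tool_pos: [0.4423, -0.245, 0.0518]
ee_rot: [-3.141, 0.0, 1.571]
wrist_force: [-1.2, -0.4, 1.6]
width: 0.0516
finger_force: 30.0
```

```bash
python3 - <<'E'
from h import *
from bench import robot
o=robot.get_obs();print(o["width"],o["finger_force"],o["wrist_force"],o["tool_pos"])
delta(o,[.443,-.244,.235]);delta(o,[.5855,.317,.235]);delta(o,[.5855,.317,.065])
E
```

```text
0.051604050421584606 29.977126121520996 [-1.19857444 -0.39578053  1.62369193] [ 0.44229857 -0.24498826  0.05176049]
-> [0.443, -0.244, 0.235] turn [-0.  0. -0.] shift mm [   1.     0.6 -183.2]
-> [0.5855, 0.317, 0.235] turn [-0.  0. -0.] shift mm [ 562.   143.1 -183.3]
-> [0.5855, 0.317, 0.065] turn [-0.  0. -0.] shift mm [562.  143.2 -13.3]
```

>>> arm_command:
  targets: [0,0,0,0,0,-10,1,0,0,0,0,0,-40,1,0,0,0,0,0,-80,1,0,0,0,0,0,-120,1,0,0,0,0,0,-160,1,0,0,0,20,5,-183,1,0,0,0,60,15,-183,1,0,0,0,105,27,-183,1,0,0,0,150,38,-183,1,0,0,0,195,50,-183,1,0,0,0,240,61,-183,1,0,0,0,285,73,-183,1,0,0,0,330,84,-183,1,0,0,0,375,95,-183,1,0,0,0,420,107,-183,1,0,0,0,465,118,-183,1,0,0,0,505,129,-183,1,0,0,0,540,138,-183,1,0,0,0,562,143,-183,1,0,0,0,562,143,-183,1]

```text
time: 5.85
tool_pos: [0.5848, 0.3205, 0.2322]
ee_rot: [-3.138, -0.0, 1.575]
wrist_force: [0.0, 0.1, -4.2]
width: 0.0515
finger_force: 30.0
```

```bash
python3 - <<'E'
from h import *
from bench import robot
o,s,w=wcloud(robot);print(o["tool_pos"],o["ee_rot"],o["width"],o["wrist_force"])
lid(w,s["color"],(.58,.239),.146)
c=s["color"].astype(int);g=(c[...,1]>c[...,0]+25)&(c[...,1]>c[...,2])&(abs(w[...,2]-.022)<.006)&(abs(w[...,1]-.283)<.12)&(abs(w[...,0]-.58)<.08)
print(g.sum(),cv2.minAreaRect(w[g][:,:2].astype(np.float32)))
cv2.imwrite("pics/w2.png",s["color"][:,:,::-1])
delta(o,[.5855,.317,.235]);delta(o,[.5855,.317,.068])
E
```

```text
[0.58483383 0.32045165 0.23219443] [-3.13808510e+00 -2.27470045e-04  1.57512713e+00] 0.05150383690742379 [ 0.04311273  0.08920497 -4.18967716]
lid? 0
804 ((0.5847007632255554, 0.32505327463150024), (0.08756140619516373, 0.08639813214540482), 87.47510528564453)
-> [0.5855, 0.317, 0.235] turn [-0.2 -0.   0.2] shift mm [-3.5  0.6 -2.8]
-> [0.5855, 0.317, 0.068] turn [-0.2 -0.   0.2] shift mm [ -3.5   1.2 164.2]
```

View pics/w2.png

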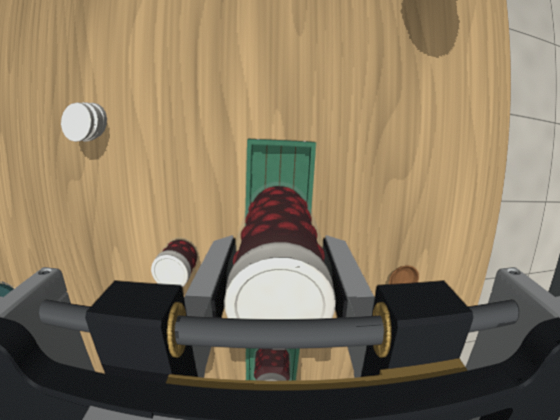

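>>> arm_command:
  targets: [0,0,0,-3,1,0,1,0,0,0,-3,1,0,1,0,0,0,-3,1,30,1,0,0,0,-3,1,60,1,0,0,0,-3,1,90,1,0,0,0,-3,1,115,1,0,0,0,-3,1,135,1,0,0,0,-3,1,150,1,0,0,0,-3,1,160,1,0,0,0,-3,1,165,1,0,0,0,-3,1,168,1,0,0,0,-3,1,168,1,0,0,0,-3,1,168,1]

```text
time: 7.2
tool_pos: [0.5871, 0.3144, 0.0678]
ee_rot: [3.14, -0.001, 1.571]
wrist_force: [-0.0, -0.8, -4.0]
width: 0.0514
finger_force: 30.0
```

```bash
python3 - <<'E'
from h import *
from bench import robot
o=robot.get_obs();print(o["width"],o["finger_force"],o["wrist_force"],o["tool_pos"],o["ee_rot"])
delta(o,[.5855,.317,.0578])
E
```

```text
0.05139050663281009 29.96884435415268 [-0.03216708 -0.75653942 -4.03031334] [0.58710452 0.31441632 0.06784088] [ 3.13980913e+00 -8.62210922e-04  1.57082031e+00]
-> [0.5855, 0.317, 0.0578] turn [ 0.1 -0.   0. ] shift mm [ 2.6 -1.6 10. ]
```

>>> arm_command:
  targets: [0,0,0,0,0,3,1,0,0,0,0,0,6,1,0,0,0,0,0,7,1,0,0,0,0,0,8,1,0,0,0,0,0,8.5,1,0,0,0,0,0,8.5,1]

```text
time: 7.8
tool_pos: [0.5865, 0.3141, 0.0581]
ee_rot: [-3.142, -0.0, 1.571]
wrist_force: [-0.1, 0.6, -3.7]
width: 0.0514
finger_force: 30.0
```

>>> arm_command:
  targets: [0,0,0,0,0,0.5,1,0,0,0,0,0,1,1,0,0,0,0,0,1,1]

```text
time: 8.1
tool_pos: [0.5866, 0.3142, 0.0578]
ee_rot: [3.141, -0.0, 1.571]
wrist_force: [-2.6, -1.0, -0.9]
width: 0.0513
finger_force: 30.0
```

>>> arm_command:
  targets: [0,0,0,0,0,0.5,1,0,0,0,0,0,0.5,-0.2,0,0,0,0,0,0.5,-0.5,0,0,0,0,0,0.5,-1,0,0,0,0,0,0.5,-1,0,0,0,0,0,0.5,-1,0,0,0,0,0,0.5,-1,0,0,0,0,0,-30,-1,0,0,0,0,0,-70,-1,0,0,0,0,0,-115,-1,0,0,0,0,0,-150,-1,0,0,0,0,0,-150,-1]

```text
time: 9.3
tool_pos: [0.5892, 0.3153, 0.2156]
ee_rot: [3.129, -0.006, 1.571]
wrist_force: [0.3, 0.2, 1.1]
width: 0.0938
finger_force: 0.0
```

```bash
python3 - <<'E'
from h import *
from bench import robot
o=robot.get_obs();print(o["width"],o["wrist_force"],o["tool_pos"],o["ee_rot"],o["time"])
s=robot.snapshot("scene");cv2.imwrite("pics/s2.png",s["color"][:,:,::-1])
delta(o,[.40,.044,.25])
E
```

```text
0.09380668373481131 [0.3289212  0.16973352 1.06824076] [0.58922664 0.31530195 0.21558681] [ 3.12883112 -0.00561403  1.57081415] 9.3
-> [0.4, 0.044, 0.25] turn [ 0.7 -0.3 -0. ] shift mm [-271.1 -188.8  -38.3]
```

View pics/s2.png

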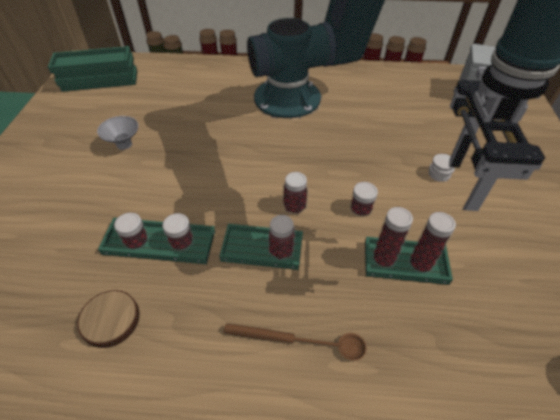

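The tall jar now stands in its tray at (430,250), and nothing else moved. Hex jar next.

>>> arm_command:
  targets: [0,0,0,0,0,-38,-1,0,0,0,-40,-20,-38,-1,0,0,0,-85,-42,-38,-1,0,0,0,-130,-65,-38,-1,0,0,0,-175,-87,-38,-1,0,0,0,-220,-110,-38,-1,0,0,0,-260,-130,-38,-1,0,0,0,-290,-145,-38,-1,0,0,0,-296,-146,-38,-1,0,0,0,-296,-146,-38,-1,0,0,0,-296,-146,-38,-1]

```text
time: 10.45
tool_pos: [0.4406, 0.0188, 0.2441]
ee_rot: [-3.14, -0.001, 1.571]
wrist_force: [0.1, 0.5, 0.8]
width: 0.094
finger_force: 0.0
```

```bash
python3 - <<'E'
from h import *
from bench import robot
o,s,w=wcloud(robot);print(o["tool_pos"],o["ee_rot"])
lid(w,s["color"],(.443,.044),.09);lid(w,s["color"],(.5752,.0216),.096)
c=s["color"]
# body shoulder at z~.066 and side points
m=(np.hypot(w[...,0]-.443,w[...,1]-.044)<.04)&(w[...,2]<.064)&(w[...,2]>.01)
p=w[m][:,:2]-[.442,.044];a=np.degrees(np.arctan2(p[:,1],p[:,0]));r=np.hypot(*p.T)
for k in range(-180,180,6):
    q=(a>=k)&(a<k+6)
    if q.sum()>15: print(k,q.sum(),np.median(r[q]).round(4),end="; ")
print()
v,u=np.nonzero(m);print(u.min(),u.max(),v.min(),v.max())
b=c[max(0,v.min()-30):v.max()+30,max(0,u.min()-40):u.max()+40,::-1]
cv2.imwrite("pics/w3.png",cv2.resize(b,None,fx=4,fy=4,interpolation=cv2.INTER_CUBIC)[:600,:800])
delta(o,[.443,.044,.25])
E
```

```text
[0.44060358 0.0188438  0.24407871] [-3.13989910e+00 -9.56762631e-04  1.57137467e+00]
lid 1379 circle [0.4407 0.0446 0.0476] mean [0.4411 0.0448] z 0.089
lid 1184 circle [0.5739 0.0229 0.0479] mean [0.5725 0.0231] z 0.0949

258 303 134 186
-> [0.443, 0.044, 0.25] turn [-0.1 -0.1  0. ] shift mm [25.2  2.4 -5.9]
```

View pics/w3.png

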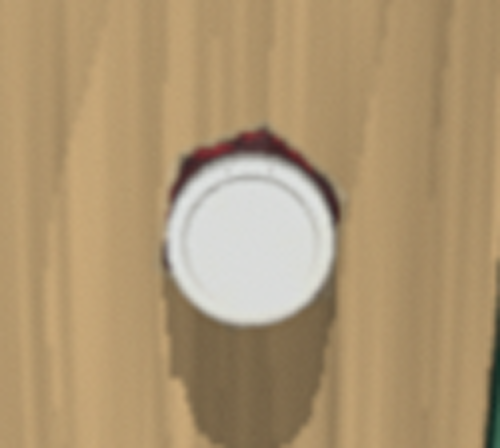

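The enlarged crop shows the round lid with the hex body's corners just above it, at about (185,155), (265,128) and (340,190). I'll get the yaw by fitting the projected silhouette.

```bash
python3 - <<'E'
from h import *
from bench import robot
o=robot.get_obs();s=robot.snapshot("wrist");c=s["color"].astype(int);M,q=tool(o);T=s["T_tool_cam"]
def proj(P):
    x=((P-q)@M-T[:3,3])@T[:3,:3];r=np.hypot(x[:,0],x[:,1]);th=np.arctan2(r,x[:,2])
    return np.c_[s["cx"]+s["fx"]*th*x[:,0]/r,s["cy"]+s["fy"]*th*x[:,1]/r]
S=8;u0,v0=240,118
crop=cv2.resize(s["color"][v0:v0+80,u0:u0+80],None,fx=S,fy=S,interpolation=cv2.INTER_CUBIC).astype(int)
red=(crop[...,0]-crop[...,1]>45)&(crop[...,1]<90)|(crop.max(-1)<75)
wh=(crop.min(-1)>120)&(crop.max(-1)-crop.min(-1)<25)
obs=(red|wh).astype(np.uint8);obs[430:]=0
obs=cv2.morphologyEx(obs,cv2.MORPH_OPEN,np.ones((9,9)));print(obs.sum()/S/S)
def hull(P):
    im=np.zeros(obs.shape,np.uint8);p=(proj(P)-[u0,v0]+.5)*S-.5
    cv2.fillConvexPoly(im,cv2.convexHull(p.round().astype(np.int32)),1);return im
def prism(cx,cy,a,r,zs): return np.array([[cx+r*np.cos(t),cy+r*np.sin(t),z] for t in a for z in zs])
res=[]
for yaw in range(0,60,3):
  for cx in np.arange(.437,.4461,.0015):
    for cy in np.arange(.040,.0491,.0015):
      m=hull(prism(cx,cy,np.radians(yaw+60*np.arange(6)),.031,(0.001,.066)))|hull(prism(cx,cy,np.linspace(0,6.28,40),.024,(.068,.09)))
      m[430:]=0
      res.append(((m&obs).sum()/(m|obs).sum(),yaw,cx,cy))
best={}
for r in res: best[r[1]]=max(best.get(r[1],(0,)),r)
for y in best: print(y,np.round(best[y],4))
E
```

```text
1081.8125
0 [0.8266 0.     0.44   0.04  ]
3 [0.8246 3.     0.4415 0.04  ]
6 [0.8271 6.     0.4415 0.04  ]
9 [0.8265 9.     0.4415 0.04  ]
12 [ 0.8246 12.      0.443   0.04  ]
15 [ 0.8232 15.      0.443   0.04  ]
18 [ 0.8196 18.      0.4415  0.04  ]
21 [ 0.8198 21.      0.44    0.04  ]
24 [ 0.8195 24.      0.44    0.04  ]
27 [ 0.8175 27.      0.44    0.04  ]
30 [ 0.815 30.     0.44   0.04 ]
33 [ 0.8121 33.      0.44    0.04  ]
36 [ 0.8091 36.      0.4415  0.04  ]
39 [ 0.8084 39.      0.4415  0.04  ]
42 [8.076e-01 4.200e+01 4.415e-01 4.000e-02]
45 [8.069e-01 4.500e+01 4.400e-01 4.000e-02]
48 [8.076e-01 4.800e+01 4.400e-01 4.000e-02]
51 [8.106e-01 5.100e+01 4.400e-01 4.000e-02]
54 [8.16e-01 5.40e+01 4.40e-01 4.00e-02]
57 [8.214e-01 5.700e+01 4.400e-01 4.000e-02]
```

```bash
python3 - <<'E'
from h import *
from bench import robot
o=robot.get_obs();s=robot.snapshot("wrist");M,q=tool(o);T=s["T_tool_cam"]
def proj(P):
    x=((P-q)@M-T[:3,3])@T[:3,:3];r=np.hypot(x[:,0],x[:,1]);th=np.arctan2(r,x[:,2])
    return np.c_[s["cx"]+s["fx"]*th*x[:,0]/r,s["cy"]+s["fy"]*th*x[:,1]/r]
print("lid c",(proj(np.array([[.4409,.0447,.09]]))-[218,104]+.5)*4)
obs=np.array([[185,155],[265,128],[340,190],[168,250]])
for yaw in range(0,60,5):
    P=np.array([[.4409+.031*np.cos(t),.0447+.031*np.sin(t),z] for z in (.001,.064) for t in np.radians(yaw+60*np.arange(6))])
    p=(proj(P)-[218,104]+.5)*4;h=cv2.convexHull(p.astype(np.float32))
    print(yaw,np.array([abs(cv2.pointPolygonTest(h,tuple(map(float,a)),True)) for a in obs]).round(1),"hull",np.hypot(*(obs[:,None]-h[None,:,0]).transpose(2,0,1)).min(1).round(0))
big=cv2.resize(s["color"][114:184,235:325,::-1],None,fx=8,fy=8,interpolation=cv2.INTER_CUBIC)
sm=lambda P:((proj(P)-[235,114]+.5)*8).astype(np.int32)
big=cv2.convertScaleAbs(big,alpha=1.6)
for z in (.001,.066):
    for yaw,col in ((5,(255,0,0)),): cv2.polylines(big,[sm(np.array([[.4409+.031*np.cos(t),.0447+.031*np.sin(t),z] for t in np.radians(yaw+60*np.arange(6))]))],True,col,1)
cv2.imwrite("pics/w4.png",big)
E
```

```text
lid c [[247.49714693 244.61086933]]
0 [ 1.8  2.  10.5 12.5] hull [16. 28. 44. 31.]
5 [ 1.8  0.2  8.  14.9] hull [ 9. 21. 11. 26.]
10 [ 6.   2.3  4.4 17.8] hull [ 6. 15.  4. 23.]
15 [ 7.7  5.3  1.4 18.3] hull [11.  9.  7. 23.]
20 [ 7.   5.8  1.1 15.3] hull [ 9.  9. 10. 25.]
25 [ 3.7  2.7  2.8 12.8] hull [12. 14.  3. 30.]
30 [ 1.1  0.2  1.3 10.9] hull [18. 20. 10. 35.]
35 [1.  1.7 4.7 9.7] hull [25. 27. 18. 41.]
40 [2.5 3.  7.4 9. ] hull [32. 34. 27. 48.]
45 [3.4 3.7 9.3 9. ] hull [39. 42. 36. 50.]
50 [ 3.7  3.8 10.5  9.6] hull [45. 43. 45. 43.]
55 [ 3.3  3.2 10.9 10.7] hull [38. 35. 53. 37.]
```

View pics/w4.png

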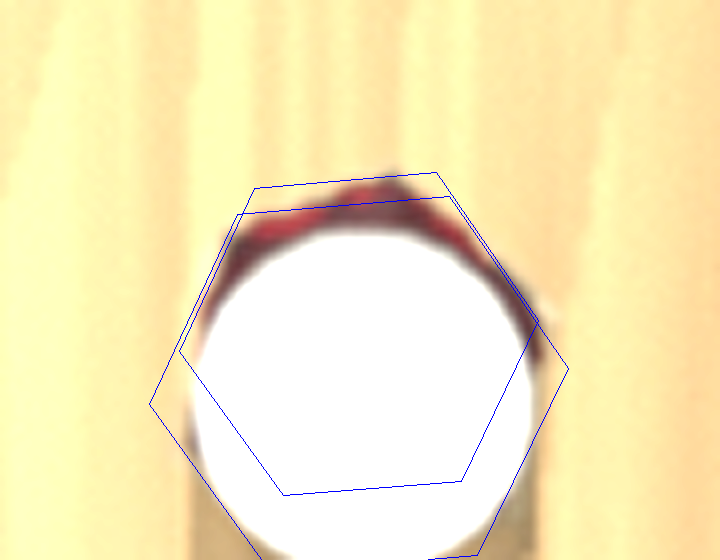

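The overlay puts the visible corners at (235,235), (400,175) and (545,320), against a model drawn at yaw 5. That makes the jar's yaw about 17°, so a pair of flats faces 167°/−13°. I'll grip with the tool turned to yaw 77.

```bash
python3 - <<'E'
from h import *
from bench import robot
o=robot.get_obs()
delta(o,[.442,.0443,.0235],77)
E
```

```text
-> [0.442, 0.0443, 0.0235] turn [-0.1 -0.  13.1] shift mm [ 25.    1.4 221.1]
```

>>> arm_command:
  targets: [0,0,7,15,1,0,-1,0,0,13,25,1.5,0,-1,0,0,13,25,1.5,0,-1,0,0,13,25,1.5,45,-1,0,0,13,25,1.5,90,-1,0,0,13,25,1.5,135,-1,0,0,13,25,1.5,175,-1,0,0,13,25,1.5,205,-1,0,0,13,25,1.5,218,-1,0,0,13,25,1.5,221,-1,0,0,13,25,1.5,221,-1,0,0,13,25,1.5,221,0.2,0,0,13,25,1.5,221,0.2,0,0,13,25,1.5,221,0.5,0,0,13,25,1.5,221,0.7,0,0,13,25,1.5,221,1,0,0,13,25,1.5,221,1,0,0,13,25,1.5,221,1,0,0,13,25,1.5,221,1]

```text
time: 12.5
tool_pos: [0.4418, 0.0432, 0.0244]
ee_rot: [-3.141, -0.0, 1.344]
wrist_force: [-1.7, 0.8, 3.5]
width: 0.054
finger_force: 29.7
```

```bash
python3 - <<'E'
from h import *
from bench import robot
o=robot.get_obs();print(o["width"],o["finger_force"],o["wrist_force"],o["tool_pos"],o["ee_rot"])
delta(o,[.5702,-.0535,.145],87.5)
E
```

```text
0.053998174465659986 29.721525013446808 [-1.66036039  0.76513876  3.53368498] [0.44179722 0.04319744 0.02440205] [-3.14119986e+00 -1.56625735e-04  1.34391917e+00]
-> [0.5702, -0.0535, 0.145] turn [ -0.   -0.  -10.5] shift mm [ -65.3  146.8 -120.7]
```

>>> arm_command:
  targets: [0,0,0,0,0,-10,1,0,0,0,0,0,-40,1,0,0,0,0,0,-80,1,0,0,0,0,0,-115,1,0,0,-3,-10,25,-121,1,0,0,-6,-28,65,-121,1,0,0,-10.5,-46,105,-121,1,0,0,-10.5,-60,138,-121,1,0,0,-10.5,-65,147,-121,1,0,0,-10.5,-65,147,-121,1,0,0,-10.5,-65,147,-121,1]

```text
time: 13.6
tool_pos: [0.5696, -0.0527, 0.1446]
ee_rot: [-3.14, -0.001, 1.527]
wrist_force: [0.3, -0.4, -3.0]
width: 0.0542
finger_force: 29.7
```

```bash
python3 - <<'E'
from h import *
from bench import robot
o,s,w=wcloud(robot);print(o["tool_pos"],o["ee_rot"],o["width"],o["wrist_force"])
c=s["color"].astype(int);g=(c[...,1]>c[...,0]+25)&(c[...,1]>c[...,2])&(abs(w[...,2]-.022)<.006)&(abs(w[...,1]+.02)<.1)&(abs(w[...,0]-.57)<.08)
print(g.sum(),cv2.minAreaRect(w[g][:,:2].astype(np.float32)))
cv2.imwrite("pics/w5.png",s["color"][:,:,::-1])
delta(o,[.5702,-.0535,.0404],87.5)
E
```

```text
[ 0.56959735 -0.05268554  0.14456527] [-3.13951793e+00 -8.95721632e-04  1.52725283e+00] 0.054195937979839306 [ 0.3197357  -0.43879801 -3.04476405]
1988 ((0.5718135237693787, -0.004211299121379852), (0.13770650327205658, 0.08702627569437027), 87.21247863769531)
-> [0.5702, -0.0535, 0.0404] turn [-0.1 -0.1  0. ] shift mm [ -0.9   0.9 104.2]
```

View pics/w5.png

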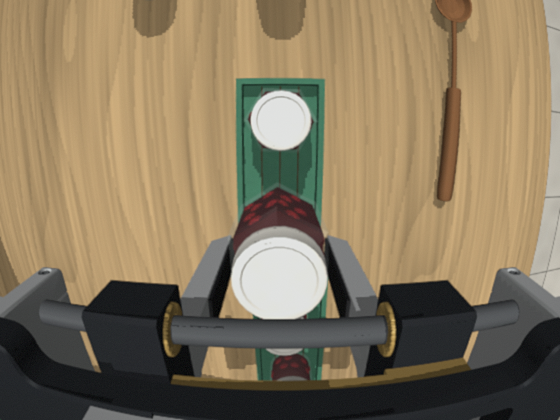

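The hex jar hangs centred over the free half of its tray, with the neighbour at (281,120). Lowering it now.

>>> arm_command:
  targets: [0,0,0,-1,1,15,1,0,0,0,-1,1,40,1,0,0,0,-1,1,65,1,0,0,0,-1,1,85,1,0,0,0,-1,1,97,1,0,0,0,-1,1,104,1,0,0,0,-1,1,108,1,0,0,0,-1,1,110,1,0,0,0,-1,1,111,1,0,0,0,-1,1,111,1,0,0,0,-1,1,111,1]

```text
time: 14.75
tool_pos: [0.5721, -0.0545, 0.0349]
ee_rot: [3.14, 0.0, 1.527]
wrist_force: [-1.6, 0.1, -2.9]
width: 0.0536
finger_force: 29.7
```

>>> arm_command:
  targets: [0,0,0,0,0,1,1,0,0,0,0,0,2,1,0,0,0,0,0,2.5,1,0,0,0,0,0,2.5,1]

```text
time: 15.15
tool_pos: [0.5714, -0.0543, 0.0315]
ee_rot: [-3.141, -0.0, 1.527]
wrist_force: [-0.6, -0.2, -3.7]
width: 0.0538
finger_force: 29.7
```

>>> arm_command:
  targets: [0,0,0,0,0,0.5,1,0,0,0,0,0,1,1,0,0,0,0,0,1,1]

```text
time: 15.45
tool_pos: [0.5715, -0.0543, 0.0306]
ee_rot: [-3.141, -0.0, 1.527]
wrist_force: [-0.3, -0.3, -2.9]
width: 0.054
finger_force: 29.7
```

>>> arm_command:
  targets: [0,0,0,0,0,0.4,1,0,0,0,0,0,0.7,1,0,0,0,0,0,0.7,1]

```text
time: 15.75
tool_pos: [0.5716, -0.0544, 0.0304]
ee_rot: [3.141, 0.0, 1.527]
wrist_force: [-1.2, 0.3, 0.3]
width: 0.0541
finger_force: 29.7
```

>>> arm_command:
  targets: [0,0,0,0,0,0,-0.2,0,0,0,0,0,0,-0.5,0,0,0,0,0,0,-1,0,0,0,0,0,0,-1,0,0,0,0,0,0,-1,0,0,0,0,0,0,-1,0,0,0,0,0,-30,-1,0,0,0,0,0,-70,-1,0,0,0,0,0,-115,-1,0,0,0,0,0,-155,-1,0,0,0,-40,0,-170,-1,0,0,0,-85,0,-170,-1,0,0,0,-130,0,-170,-1,0,0,0,-165,0,-170,-1,0,0,0,-180,0,-170,-1,0,0,0,-180,0,-170,-1,0,0,0,-180,0,-170,-1]

```text
time: 17.45
tool_pos: [0.5638, -0.233, 0.1998]
ee_rot: [-3.141, -0.001, 1.528]
wrist_force: [0.3, -0.4, -0.1]
width: 0.0941
finger_force: 0.0
```

```bash
python3 - <<'E'
from h import *
from bench import robot
o,s,w=wcloud(robot);print(o["tool_pos"],o["ee_rot"],o["width"],o["time"])
for xy,t in (((.57,-.0535),.096),((.574,.022),.096),((.569,-.1985),.07),((.574,-.298),.07)): lid(w,s["color"],xy,t,.04)
cv2.imwrite("pics/w6.png",s["color"][:,:,::-1])
c=s["color"].astype(int);g=(c[...,1]>c[...,0]+25)&(c[...,1]>c[...,2])&(abs(w[...,2]-.022)<.006)&(abs(w[...,1]+.247)<.125)&(abs(w[...,0]-.57)<.08)
print(g.sum(),cv2.minAreaRect(w[g][:,:2].astype(np.float32)))
delta(o,[.5685,-.198,.028],88)
E
```

```text
[ 0.56383216 -0.23299851  0.19980882] [-3.14141834e+00 -1.39977707e-03  1.52776077e+00] 0.09405295028660705 17.45
lid 1502 circle [ 0.5712 -0.0531  0.0471] mean [ 0.5711 -0.0565] z 0.095
lid? 0
lid 1981 circle [ 0.5683 -0.1981  0.053 ] mean [ 0.5683 -0.1978] z 0.0689
lid 1645 circle [ 0.5736 -0.2978  0.0531] mean [ 0.5736 -0.2966] z 0.0688
2282 ((0.5731832385063171, -0.24668659269809723), (0.23209239542484283, 0.086595319211483), 88.65804290771484)
-> [0.5685, -0.198, 0.028] turn [-0.  -0.1 -0.5] shift mm [ 34.9   3.2 171.9]
```

View pics/w6.png

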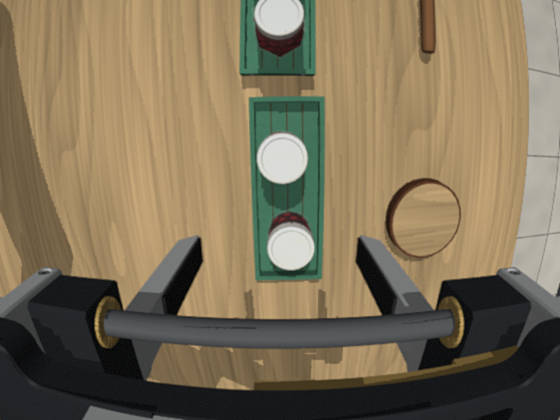

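The hex jar stands in its tray, and low jars A and B are at (282,158) and (290,248). I'll slide A about 26 mm towards +y, then B about 24 mm towards −y.

>>> arm_command:
  targets: [0,0,0,35,3,0,-1,0,0,0,35,3,0,-1,0,0,0,35,3,30,-1,0,0,0,35,3,70,-1,0,0,0,35,3,110,-1,0,0,0,35,3,145,-1,0,0,0,35,3,165,-1,0,0,0,35,3,171,-1,0,0,0,35,3,171,-1,0,0,0,35,3,171,-1]

```text
time: 18.5
tool_pos: [0.5695, -0.1994, 0.0308]
ee_rot: [3.139, 0.001, 1.528]
wrist_force: [-0.2, 0.1, 0.3]
width: 0.0942
finger_force: 0.0
```

>>> arm_command:
  targets: [0,0,0,1,-1,2,-1,0,0,0,1,-1,2,-1,0,0,0,1,-1,2,0.1,0,0,0,1,-1,2,0.2,0,0,0,1,-1,2,0.4,0,0,0,1,-1,2,0.6,0,0,0,1,-1,2,1,0,0,0,1,-1,2,1,0,0,0,1,-1,2,1]

```text
time: 19.4
tool_pos: [0.5677, -0.1984, 0.027]
ee_rot: [3.141, 0.0, 1.527]
wrist_force: [0.8, 0.3, -0.5]
width: 0.0537
finger_force: 30.0
```

>>> arm_command:
  targets: [0,0,0,3,0,0,1,0,0,0,7,0,0,1,0,0,0,12,0,0,1,0,0,0,17,0,0,1,0,0,0,22,0,0,1,0,0,0,25,0,0,1,0,0,0,26,0,0,1,0,0,0,26,0,0,1,0,0,0,26,0,0,1]

```text
time: 20.3
tool_pos: [0.5685, -0.1721, 0.027]
ee_rot: [3.141, -0.001, 1.527]
wrist_force: [1.0, -0.1, 1.5]
width: 0.0534
finger_force: 30.0
```

Release, rise, and move over B at y −0.298 (about 126 mm back and 5 mm in x).

>>> arm_command:
  targets: [0,0,0,0,0,0,0.2,0,0,0,0,0,0,-0.3,0,0,0,0,0,0,-1,0,0,0,0,0,0,-1,0,0,0,0,0,0,-1,0,0,0,0,0,0,-1,0,0,0,0,0,-30,-1,0,0,0,0,0,-70,-1,0,0,0,0,0,-90,-1,0,0,0,-40,2,-90,-1,0,0,0,-85,5,-90,-1,0,0,0,-120,10,-90,-1,0,0,0,-126,10,-90,-1,0,0,0,-126,10,-90,-1,0,0,0,-126,10,-90,-1]

```text
time: 21.8
tool_pos: [0.5729, -0.2975, 0.1168]
ee_rot: [-3.141, -0.001, 1.528]
wrist_force: [-0.3, -0.5, -0.2]
width: 0.0935
finger_force: 0.0
```

```bash
python3 - <<'E'
from h import *
from bench import robot
o,s,w=wcloud(robot);print(o["tool_pos"],o["ee_rot"],o["width"],o["time"])
for xy,t in (((.569,-.172),.07),((.574,-.298),.07)): lid(w,s["color"],xy,t,.04)
delta(o,[.5737,-.298,.027],87.5)
E
```

```text
[ 0.57286975 -0.29747644  0.11676809] [-3.14123883e+00 -1.19628298e-03  1.52784075e+00] 0.09352988008669887 21.8
lid 3537 circle [ 0.5684 -0.1713  0.0531] mean [ 0.5686 -0.172 ] z 0.069
lid 3160 circle [ 0.5737 -0.2979  0.0528] mean [ 0.5737 -0.2967] z 0.0689
-> [0.5737, -0.298, 0.027] turn [-0.  -0.1  0. ] shift mm [-0.6  0.9 89.8]
```

>>> arm_command:
  targets: [0,0,0,-0.5,1,20,-1,0,0,0,-0.5,1,50,-1,0,0,0,-0.5,1,75,-1,0,0,0,-0.5,1,87,-1,0,0,0,-0.5,1,89.5,-1,0,0,0,-0.5,1,89.5,-1,0,0,0,-0.5,1,89.5,-1,0,0,0,-0.5,1,89.5,0.1,0,0,0,-0.5,1,89.5,0.2,0,0,0,-0.5,1,89.5,0.4,0,0,0,-0.5,1,89.5,0.6,0,0,0,-0.5,1,89.5,1,0,0,0,-0.5,1,89.5,1,0,0,0,-0.5,1,89.5,1]

```text
time: 23.25
tool_pos: [0.574, -0.2992, 0.0274]
ee_rot: [3.141, -0.0, 1.527]
wrist_force: [0.6, 0.7, -0.4]
width: 0.0537
finger_force: 30.0
```

>>> arm_command:
  targets: [0,0,0,-3,0,0,1,0,0,0,-7,0,0,1,0,0,0,-12,0,0,1,0,0,0,-17,0,0,1,0,0,0,-21,0,0,1,0,0,0,-23,0,0,1,0,0,0,-24,0,0,1,0,0,0,-24,0,0,1,0,0,0,-24,0,0,0.2,0,0,0,-24,0,0,-0.3,0,0,0,-24,0,0,-1,0,0,0,-24,0,0,-1,0,0,0,-24,0,0,-1,0,0,0,-24,0,0,-1,0,0,0,-24,0,-30,-1,0,0,0,-24,0,-70,-1,0,0,0,-24,0,-110,-1,0,0,0,-24,0,-140,-1,0,0,0,-24,0,-160,-1,0,0,0,-24,0,-160,-1]

```text
time: 25.25
tool_pos: [0.5745, -0.3243, 0.1923]
ee_rot: [3.134, 0.005, 1.527]
wrist_force: [0.1, 0.4, -0.3]
width: 0.0937
finger_force: 0.0
```

```bash
python3 - <<'E'
from h import *
from bench import robot
o,s,w=wcloud(robot);print(o["tool_pos"],o["ee_rot"],o["width"],o["time"])
for xy,t in (((.569,-.172),.07),((.574,-.322),.07)): lid(w,s["color"],xy,t,.04)
delta(o,[.44,.18,.187],87.5)
s=robot.snapshot("top");w=cloud(s)
for xy,t in (((.439,.201),.064),((.569,-.172),.07)): lid(w,s["color"],xy,t,.04)
E
```

```text
[ 0.57445825 -0.32433878  0.19233558] [3.13432048 0.00451978 1.52707271] 0.09369908011209505 25.25
lid 2071 circle [ 0.5683 -0.1715  0.0533] mean [ 0.5683 -0.172 ] z 0.069
lid 2010 circle [ 0.5721 -0.3219  0.0529] mean [ 0.5722 -0.3212] z 0.069
-> [0.44, 0.18, 0.187] turn [ 0.4  0.3 -0. ] shift mm [ 498.  -156.4    1.9]
lid 436 circle [0.4394 0.2006 0.0526] mean [0.4394 0.2003] z 0.0634
lid 439 circle [ 0.5694 -0.1724  0.0528] mean [ 0.5694 -0.1721] z 0.07
```

>>> arm_command:
  targets: [0,0,0,30,-10,0,-1,0,0,0,75,-24,0,-1,0,0,0,120,-38,0,-1,0,0,0,165,-52,0,-1,0,0,0,210,-66,0,-1,0,0,0,255,-80,0,-1,0,0,0,300,-94,0,-1,0,0,0,345,-108,0,-1,0,0,0,390,-122,0,-1,0,0,0,430,-135,0,-1,0,0,0,465,-146,0,-1,0,0,0,490,-154,0,-1,0,0,0,498,-156,0,-1,0,0,0,498,-156,0,-1,0,0,0,498,-156,0,-1]

```text
time: 26.85
tool_pos: [0.4386, 0.1801, 0.1864]
ee_rot: [-3.14, 0.001, 1.526]
wrist_force: [-0.3, 1.1, 0.1]
width: 0.0941
finger_force: 0.0
```

```bash
python3 - <<'E'
from h import *
from bench import robot
o,s,w=wcloud(robot);print(o["tool_pos"],o["ee_rot"],o["width"],o["time"])
lid(w,s["color"],(.439,.2005),.064,.04)
delta(o,[.439,.2007,.021],88)
E
```

```text
[0.43862012 0.18011126 0.18641392] [-3.14005333e+00  1.31044269e-03  1.52634246e+00] 0.0941148426233184 26.85
lid 2066 circle [0.4376 0.2015 0.0533] mean [0.4377 0.2019] z 0.0629
-> [0.439, 0.2007, 0.021] turn [-0.1  0.1 -0.5] shift mm [ 20.8  -0.3 165.4]
```

>>> arm_command:
  targets: [0,0,0,21,-0.5,0,-1,0,0,0,21,-0.5,0,-1,0,0,0,21,-0.5,30,-1,0,0,0,21,-0.5,70,-1,0,0,0,21,-0.5,110,-1,0,0,0,21,-0.5,145,-1,0,0,0,21,-0.5,160,-1,0,0,0,21,-0.5,164,-1,0,0,0,21,-0.5,164,-1,0,0,0,21,-0.5,164,-1,0,0,0,21,-0.5,164,0.1,0,0,0,21,-0.5,164,0.2,0,0,0,21,-0.5,164,0.4,0,0,0,21,-0.5,164,0.6,0,0,0,21,-0.5,164,1,0,0,0,21,-0.5,164,1,0,0,0,21,-0.5,164,1,0,0,0,21,-0.5,164,1]

```text
time: 28.7
tool_pos: [0.4388, 0.2023, 0.0236]
ee_rot: [-3.141, -0.0, 1.527]
wrist_force: [-1.4, -0.1, 2.2]
width: 0.0533
finger_force: 30.0
```

```bash
python3 - <<'E'
from h import *
from bench import robot
o=robot.get_obs();print(o["tool_pos"])
delta(o,[.5725,-.247,.145],88.5)
E
```

```text
[0.43883938 0.20225991 0.02355875]
-> [0.5725, -0.247, 0.145] turn [-0. -0. -1.] shift mm [-443.   153.  -121.6]
```

>>> arm_command:
  targets: [0,0,0,0,0,-8,1,0,0,0,0,0,-35,1,0,0,0,0,0,-75,1,0,0,0,0,0,-110,1,0,0,0,-20,7,-122,1,0,0,0,-60,21,-122,1,0,0,0,-105,36,-122,1,0,0,0,-150,52,-122,1,0,0,0,-195,67,-122,1,0,0,0,-240,83,-122,1,0,0,0,-285,98,-122,1,0,0,0,-330,114,-122,1,0,0,0,-370,128,-122,1,0,0,0,-405,140,-122,1,0,0,0,-430,149,-122,1,0,0,0,-443,153,-122,1,0,0,0,-443,153,-122,1,0,0,0,-443,153,-122,1]

```text
time: 30.5
tool_pos: [0.5724, -0.246, 0.1453]
ee_rot: [-3.141, -0.001, 1.528]
wrist_force: [0.1, 0.1, -2.3]
width: 0.0532
finger_force: 30.0
```

```bash
python3 - <<'E'
from h import *
from bench import robot
o,s,w=wcloud(robot);print(o["tool_pos"],o["ee_rot"],o["width"],o["wrist_force"])
lid(w,s["color"],(.569,-.172),.07,.04)
cv2.imwrite("pics/w7.png",s["color"][:,:,::-1])
delta(o,[.5725,-.247,.0396],88)
E
```

```text
[ 0.57241919 -0.24604017  0.14526357] [-3.14094717e+00 -1.27361939e-03  1.52755599e+00] 0.05319747512879983 [ 0.08737196  0.13101884 -2.3308263 ]
lid 2914 circle [ 0.5684 -0.1711  0.0529] mean [ 0.5685 -0.1713] z 0.069
-> [0.5725, -0.247, 0.0396] turn [-0.  -0.1 -0.5] shift mm [ -1.1   0.2 105.7]
```

View pics/w7.png

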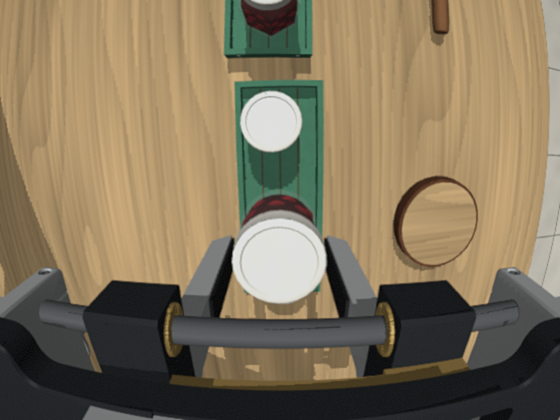

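The low jar is held upright over the middle gap, with jar A at (271,122). Lowering it now.

>>> arm_command:
  targets: [0,0,0,-1,0,15,1,0,0,0,-1,0,40,1,0,0,0,-1,0,65,1,0,0,0,-1,0,85,1,0,0,0,-1,0,98,1,0,0,0,-1,0,106,1,0,0,0,-1,0,110,1,0,0,0,-1,0,112,1,0,0,0,-1,0,112,1,0,0,0,-1,0,112,1]

```text
time: 31.55
tool_pos: [0.5732, -0.2485, 0.0345]
ee_rot: [3.14, 0.001, 1.527]
wrist_force: [0.1, -0.8, -1.4]
width: 0.0536
finger_force: 30.0
```

>>> arm_command:
  targets: [0,0,0,0,0,1,1,0,0,0,0,0,2,1,0,0,0,0,0,2.5,1,0,0,0,0,0,2.5,1]

```text
time: 31.95
tool_pos: [0.5725, -0.2481, 0.0309]
ee_rot: [-3.141, -0.0, 1.527]
wrist_force: [0.3, -0.5, -2.2]
width: 0.0536
finger_force: 30.0
```

>>> arm_command:
  targets: [0,0,0,0,0,0.5,1,0,0,0,0,0,1,1,0,0,0,0,0,1,1]

```text
time: 32.25
tool_pos: [0.5725, -0.248, 0.0298]
ee_rot: [-3.141, -0.0, 1.527]
wrist_force: [0.2, 0.6, -2.9]
width: 0.0537
finger_force: 30.0
```

>>> arm_command:
  targets: [0,0,0,0,0,0.3,1,0,0,0,0,0,0.6,1,0,0,0,0,0,0.6,1]

```text
time: 32.55
tool_pos: [0.5726, -0.2481, 0.0296]
ee_rot: [3.141, -0.0, 1.527]
wrist_force: [-0.7, -0.5, -1.0]
width: 0.0532
finger_force: 30.0
```

Contact has begun. I'll go down a last 0.5 mm, release and rise.

>>> arm_command:
  targets: [0,0,0,0,0,0.5,1,0,0,0,0,0,0.5,1,0,0,0,0,0,0.5,0.2,0,0,0,0,0,0.5,-0.3,0,0,0,0,0,0.5,-1,0,0,0,0,0,0.5,-1,0,0,0,0,0,0.5,-1,0,0,0,0,0,0.5,-1,0,0,0,0,0,-30,-1,0,0,0,0,0,-70,-1,0,0,0,0,0,-115,-1,0,0,0,0,0,-150,-1,0,0,0,0,-50,-180,-1,0,0,0,0,-100,-180,-1,0,0,0,0,-150,-180,-1,0,0,0,0,-180,-180,-1,0,0,0,0,-180,-180,-1]

```text
time: 34.25
tool_pos: [0.3896, -0.24, 0.2102]
ee_rot: [3.141, 0.001, 1.524]
wrist_force: [0.6, 0.4, -0.6]
width: 0.0941
finger_force: 0.0
```

```bash
python3 - <<'E'
from h import *
from bench import robot
o=robot.get_obs();print(o["tool_pos"],o["time"],o["wrist_force"],o["width"])
s=robot.snapshot("scene");cv2.imwrite("pics/s3.png",s["color"][:,:,::-1])
E
```

```text
[ 0.38962865 -0.23998301  0.21018348] 34.25 [ 0.55866285  0.39202437 -0.55448774] 0.09411615337117009
```

View pics/s3.png

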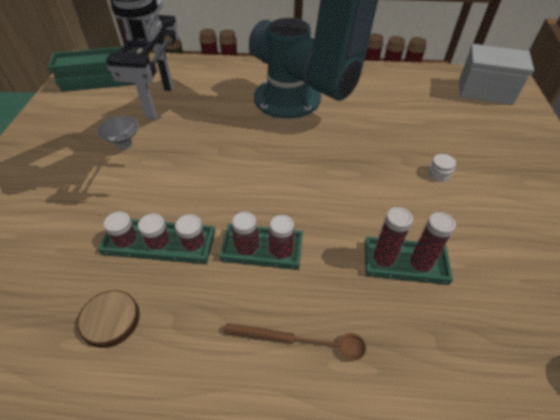

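All seven jars stand in their own trays: three low at (120–190, 232), two hex at (245–282, 238) and two tall at (390–435, 242). The gripper is clear of everything.

```bash
python3 -c "
from bench import robot
print(robot.close_job())"
```

```text
the job is handed in; nothing more can be done
None
```

All three loose jars now stand upright in the trays of their own shape, the two low jars having been slid apart to make room, and the job was handed in at about 34 s; the last picture shows all seven jars standing.

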